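# Load a pastry strip cutter: hubbed wheels onto a loose arbor, widest first

### The job

Set up the pastry strip cutter for graduated strips: slide the three cutting wheels, blade side down, onto the arbor standing in the wooden block, the one with the tallest hub first, then the middle one, then the shortest, each pushed over the sprung pips until it is fully home with no gap beneath it. The arbor stands loose in its hole and leans, so feel your way on gently and do not force it. Leave the other things on the counter where they are.

Things in the scene. Friction and masses are not known exactly. Their poses are not given: they have to be found in the camera images.
- block: Square block of brown wood, 90 x 90 mm, 45 mm high, fixed to the counter at any yaw; origin at the centre of its underside, z up. In the hole at its centre stands the cutter's dark wooden handle with a steel collar and the round steel arbor pointing up. The lean of the handle and arbor is not measured.
- arbor_seat (a point): Point of the block, 55 mm above its underside on its vertical centre line: the height of the flat top of the steel collar (44 mm across), on which the first wheel sits. From it rises the arbor, 16 mm in diameter and 66 mm long.
- arbor_tip (a point): Point of the block, 121 mm above its underside on its vertical centre line: where the arbor's flat tip would be if it stood upright. The tip is 12 mm across and widens to the full 16 mm over the first 5 mm. The arbor starts leaning 3 to 4.5 degrees in an unknown direction, so the real tip stands 5 to 7.2 mm aside of this point.
- arbor_play (a point): Point of the block, 30 mm above its underside on its vertical centre line: the loose handle rocks about it, up to 4.9 degrees about each of the block's x and y axes, and stays where it is left. About 1.5 N sideways at the tip moves it; a wheel held level and slid down the arbor sets it upright. Over 35 N between a wheel and the arbor or collar damages them.
- arbor_pips (a point): Point of the block on its vertical centre line, 105 mm above its underside, at the topmost of three rounded brass pips on springs, which stand 2 mm out of the arbor's side 50, 35 and 13 mm above the collar's top. A wheel let go on a pip hangs there: it takes a push of a few newtons more than its own weight to slide on. Wheels already home are held by the pips too.
- wide_wheel: Cutting wheel with the tallest hub: steel disc blade 70 mm in diameter and 3 mm thick at the bottom, white plastic hub 40 mm in diameter on top of it, 26 mm high in all, with a through bore of 17 mm. Lies loose on the counter, blade down, hub up. Origin at the bore's centre on the underside, z up along the bore. About 0.13 kg.
- middle_wheel: The same wheel with a middle hub: 18 mm high in all. Origin at the bore's centre on the underside, z up along the bore.
- narrow_wheel: The same wheel with the shortest hub: 12 mm high in all. Origin at the bore's centre on the underside, z up along the bore.
- top_handle: Bystander: the cutter's other handle, dark wood on a steel collar 44 mm across, standing upright, 105 mm high. Origin at the centre of its underside.
- round_cutter: Bystander: round steel pastry cutter, an open ring 74 mm across, 35 mm high. Origin at the centre of its underside.
- small_cutter: Bystander: the same, 50 mm across, 35 mm high. Origin at the centre of its underside.
- scraper: Bystander: bench scraper lying flat, steel blade 150 x 75 mm with a black grip along one long edge, 18 mm high. Origin at the blade's centre, on the counter.
- flour_shaker: Bystander: steel flour shaker, 70 mm across, 110 mm high. Origin at the centre of its underside.
- measuring_cup: Bystander: steel measuring cup with a handle, 72 mm across, 55 mm high. Origin at the centre of its underside.
- bowl: Bystander: steel bowl, 130 mm across, 55 mm high. Origin at the centre of its underside.
Not all that is in view belongs to the job. What is shaped like the middle_wheel but blue or purple is not meant.

How it is judged:
On the way, in this order (a step that is already met when the one before it is completed fails the run):
1. the wide wheel is home on the collar (z of wide_wheel in the frame of block between 0.053 and 0.057 m and horizontal distance between wide_wheel and block below 0.006 m), for 0.2 s.
2. the middle wheel is home on the wide one (z of middle_wheel in the frame of block between 0.0785 and 0.0835 m and horizontal distance between middle_wheel and block below 0.008 m), for 0.2 s.
3. the narrow wheel is home on the middle one (z of narrow_wheel in the frame of block between 0.0965 and 0.1015 m and horizontal distance between narrow_wheel and block below 0.01 m), for 0.2 s.
At the end, for the whole second after the job is handed in: All three wheels are threaded on the arbor and at rest, blade down: the undersides of the wide, middle and narrow wheels 55, 81 and 99 mm above the block's underside, each within 2 mm (2.5 mm for the upper two), and within 6, 8 and 10 mm of the block's centre line (all of step 1 and all of step 2 and all of step 3 and linear speed of each of wide_wheel, middle_wheel, narrow_wheel below 0.02 m/s); the robot touches nothing.
It fails at once if a wheel is forced against the arbor or its collar with more than 35 N (contact force between any of wide_wheel, middle_wheel, narrow_wheel and block above 35 N).
It fails at once if a bystander is moved by more than 30 mm (distance of any of top_handle, round_cutter, small_cutter, scraper, flour_shaker, measuring_cup, bowl from where it was at the start of the episode above 0.03 m).
It also fails if it takes over 72 s, if anything falls off the work surface, if the arm or the gripper's body presses on something with over 40 N, if the wrist force passes 120 N, or if a joint passes its speed limit or range.

### The arm

A 6-joint arm with a two-finger parallel gripper is mounted at the origin on the work surface. World frame = base frame: x ahead of the robot, y to its left, z up, the work surface at z = 0. Lengths are in m, angles in rad, forces in N, time in s.
With the tool pointing down it reaches from about 0.3 to 0.775 m from the base axis. Payload 14.6 kg.
Tool frame: the origin (TCP) lies on the centre line of the jaws, within the pads' length; the fingertips stand 19 mm ahead of it and the grasp point (between the pads) is the TCP; y points along the fingers, x is the direction in which the jaws open and shut, and the axes are right-handed (so a half turn about y gives the same grasp; the last joint's range is limited). The gripper opens to 94 mm and grips with 3 to 60 N. Pads are 16 mm wide; open, the fingers measure 119 mm over their backs; the gripper's body (75 mm by 177 mm) begins 78 mm behind the grasp point.
Start: joints at [-1.399, 0.3, 1.521, -0, 1.321, -0.067], TCP at [0.13, -0.534, 0.224] pointing down, gripper open.
Joint ranges: [-3.03, 3.03], [-0.79, 2.21], [0.23, 2.52], [-1.04, 4.18], [0, 3.07], [-2.55, 2.55]. Speed limits (rad/s): [2.22, 2.22, 2.57, 3.14, 3.14, 3.14].

### API

Orientations are given as [roll, pitch, yaw] about the fixed x, y, z axes, in that order (R = Rz(yaw) Ry(pitch) Rx(roll)).
In Python, from station import ctrl, optics gives the robot as it stands.
- The arm moves only by the tool jog_arm, never from a script. Its argument "targets" is a list of rows, each a list of 3 entries, a list of its own where there are three numbers: the finger opening in cm, from 0 to 9.4, then the shift along the tool's x, y, z in cm, then the turn about the tool's y in rad. A call has 1 to 10 rows; each row is the pose to reach, as a shift and turn from the pose commanded when the call began, along the tool's axes at that moment; what a row does not reach only later rows make up. A row lasts 1/10 s, in which the tool goes at most 50 mm and 8.59 degrees, less where a joint would pass 70% of its speed; a pose out of reach is approached as far as the arm can. A call with a gripper value outside its range is refused whole. The fingers move at their own pace and stop on an object; "grip_force" is the grip in N (left out, the last holds). Time passes only in rows, so rows that repeat a pose let the fingers close. It gives the time, the measured TCP pose, the force and the opening at its end, in the units of the state.
- ctrl.get_obs(): the state, without advancing time (a new reading comes with each control period).
- optics.camera(name): name is "side" or "top"; returns a dict with "img" (480x640x3 uint8, red, green, blue), "range_z" (480x640 float32, m along the optical axis (not along the pixel's ray), 0 where there is no reading), "camera_matrix" (3x3 intrinsics, pixels), "world_to_cam" (4x4, takes a point from world to camera coordinates). Camera axes: x right, y up, looking along -z (the intrinsics and any distortion apply to the point x, -y, -z); pixel columns grow to the right and rows downward; lengths in m; the calibration is good to about 2 mm. A picture is of the moment at which its call begins.
- ctrl.hand_in(): hands the job in, once; it reports no verdict.
The state is a dict: "time_s": time; "qpos": joint angles; "joint_vel": joint speeds; "tau": joint torques, N m; "ee_pos": TCP position; "eef_rot": TCP orientation; "force": force on the tool from outside, world axes, zero at the start; "moment": the same for the moment, N m; "grip_width": finger opening in m.
Only numpy, scipy, OpenCV 4.12 (cv2) and the standard library are available. Lean on these libraries where they do the work, as an engineer would, in place of code of your own. Each camera call takes 0.05 s, during which the arm holds its last target. There are 200 camera calls.

## Working session

There is one attempt and no reset: what is moved stays moved. The work goes in short steps, Python scripts to look and compute and a tool call to move; the robot and the scene stay as the last step left them, time stands still between calls to the robot, and variables do not carry over. Pictures are saved under pics/ and viewed, about 8 in all and at most 12, crops included, and the job is handed in when it is done.

Besides the shell and the picture viewer there is one more tool, called after "Emit:" as a command line: name --argument value ..., lists and objects as JSON in quotes. jog_arm: Moves the arm, as the interface text tells. Its arguments: {"type":"object","properties":{"targets":{"type":"array","items":{"type":"array"}},"grip_force":{"type":"number"}},"required":["targets"]}

```bash
mkdir -p pics; ls; cat > h.py <<'E'
import numpy as np, cv2
from station import ctrl, optics
def pts(c):
    K=c["camera_matrix"];z=c["range_z"];v,u=np.mgrid[:480,:640]
    P=np.stack([(u-K[0,2])/K[0,0]*z,-(v-K[1,2])/K[1,1]*z,-z,np.ones_like(z)],-1)
    return (P@np.linalg.inv(c["world_to_cam"]).T)[...,:3]
def save(n,im): cv2.imwrite("pics/"+n,cv2.cvtColor(im,cv2.COLOR_RGB2BGR))
E
python3 - <<'E'
from h import *
print(ctrl.get_obs())
for n in("top","side"):
    c=optics.camera(n);save(n+"0.png",c["img"]);np.savez(n+"0.npz",**c)
    print(c["camera_matrix"],np.linalg.inv(c["world_to_cam"]),(c["range_z"]>0).mean())
E
```

```text
pics
{'time_s': 0.0, 'qpos': array([-1.39859855e+00,  3.00487640e-01,  1.52161016e+00,  2.11987047e-05,
        1.32070045e+00, -6.65922587e-02]), 'joint_vel': array([ 0.00041271, -0.00152205,  0.0003562 ,  0.00015392,  0.00186553,
        0.00075169]), 'tau': array([ 1.16898968e-04, -5.31804264e+01, -3.52738667e+01,  7.08943186e-02,
        2.44784314e-02, -5.78338904e-05]), 'ee_pos': array([ 0.13005289, -0.53414273,  0.22386495]), 'eef_rot': array([-1.57069562e+00,  1.20155781e-03, -1.33201149e+00]), 'force': array([-0.10044855,  0.45734422,  0.47268638]), 'moment': array([0.00845941, 0.03458975, 0.05526445]), 'grip_width': 0.09381747729320199}
[[552.22611976   0.         320.58510296]
 [  0.         552.22611976 237.11762869]
 [  0.           0.           1.        ]] [[ 0.01714485  0.99363271 -0.11135568  0.32421306]
 [-0.99969345  0.01504583 -0.01966283  0.00574261]
 [-0.01786219  0.11165866  0.99358607  1.65014041]
 [ 0.          0.          0.          1.        ]] 0.9961783854166667
[[537.91558701   0.         322.07340805]
 [  0.         537.91558701 233.54510439]
 [  0.           0.           1.        ]] [[-0.75930504  0.41920782 -0.49771545 -0.06386625]
 [-0.65050426 -0.5093364   0.56340096  0.70672108]
 [-0.01732251  0.7515592   0.65943816  0.89996703]
 [ 0.          0.          0.          1.        ]] 0.995869140625
```

```bash
sleep 3; ls pics
```

```text
side0.png
top0.png
```

View pics/top0.png

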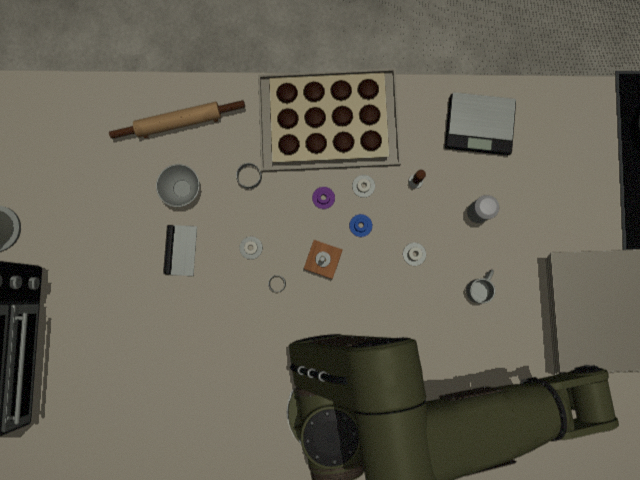

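View pics/side0.png

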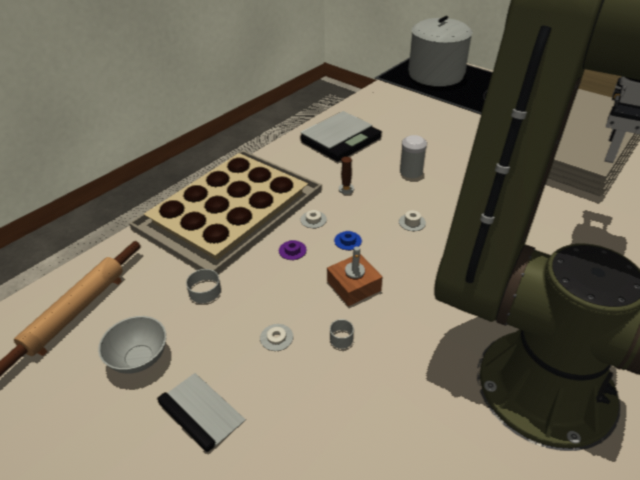

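Both views show three white wheels, at top pixels (251,247), (364,186) and (414,253). The blue (361,225) and purple (323,198) wheels are decoys. The block is at (323,259) with the arbor leaning. Next I measure hub heights, centres and the block pose.

```bash
cat > m.py <<'E'
from h import *
C={n:dict(np.load(n+"0.npz")) for n in("top","side")}
P={n:pts(C[n]) for n in C}
for n,seeds in (("top",[(251,247),(364,186),(414,253),(361,225),(323,198)]),("side",[(277,336),(314,217),(412,219)])):
    for u,v in seeds:
        s=P[n][v-22:v+23,u-22:u+23].reshape(-1,3); im=C[n]["img"][v-22:v+23,u-22:u+23].reshape(-1,3).astype(int)
        p=P[n][v,u]; d=np.hypot(*(s-p)[:,:2].T)
        z=s[:,2]; t=s[(d<.04)&(z>.0085)]
        zt=np.percentile(t[:,2],[50,80,95]) 
        b=s[(d<.055)&(z>.0015)]
        (x,y),r=cv2.minEnclosingCircle(t[:,:2].astype(np.float32)); (bx,by),br=cv2.minEnclosingCircle(b[:,:2].astype(np.float32))
        print(n,(u,v),"hubtop z",zt.round(4),"hub c",round(x,4),round(y,4),round(r,4),"blade c",round(bx,4),round(by,4),round(br,4),len(t),"table z",np.median(z[d>.05]).round(4))
# block top face & arbor
for n in C:
    u,v=((323,259) if n=="top" else (354,278))
    s=P[n][v-45:v+46,u-45:u+46].reshape(-1,3)
    t=s[(abs(s[:,2]-.045)<.004)]
    r=cv2.minAreaRect((t[:,:2]*1000).astype(np.float32)); print(n,"block",r,np.median(t[:,2]))
    for a,b in((.051,.059),(.075,.09),(.09,.105),(.105,.117),(.117,.126)):
        q=s[(s[:,2]>a)&(s[:,2]<b)]
        if len(q): print(a,b,len(q),q.mean(0).round(4),cv2.minEnclosingCircle(q[:,:2].astype(np.float32)))
t=C["top"]["img"]; 
save("crop1.png",np.hstack([cv2.resize(t[v-20:v+20,u-20:u+20],(260,260),interpolation=2) for u,v in((414,253),(364,186),(251,247))]))
E
python3 m.py
```

```text
top (251, 247) hubtop z [0.0116 0.0144 0.0175] hub c 0.4781 0.2472 0.0368 blade c 0.4759 0.2476 0.0546 119 table z -0.0001
top (364, 186) hubtop z [0.0174 0.0204 0.0243] hub c 0.6665 -0.0911 0.0376 blade c 0.6676 -0.0911 0.0547 130 table z 0.0006
top (414, 253) hubtop z [0.025  0.0286 0.0308] hub c 0.465 -0.2402 0.033 blade c 0.4656 -0.2419 0.055 143 table z -0.0003
top (361, 225) hubtop z [0.017  0.0206 0.0236] hub c 0.5485 -0.0791 0.0373 blade c 0.5484 -0.0829 0.0549 134 table z -0.0004
top (323, 198) hubtop z [0.0175 0.0205 0.0232] hub c 0.6282 0.0332 0.0361 blade c 0.6292 0.0328 0.0549 135 table z -0.0001
side (277, 336) hubtop z [0.013  0.0147 0.016 ] hub c 0.4706 0.2513 0.0282 blade c 0.4762 0.2447 0.0549 217 table z 0.0016
side (314, 217) hubtop z [0.0182 0.0207 0.0222] hub c 0.663 -0.0838 0.0274 blade c 0.6589 -0.0819 0.0548 162 table z 0.0022
side (412, 219) hubtop z [0.0244 0.0277 0.0299] hub c 0.4625 -0.2438 0.0282 blade c 0.4575 -0.2287 0.0549 210 table z 0.0014
top block ((440.3457946777344, 30.195735931396484), (89.77693939208984, 90.11481475830078), 71.88338470458984) 
[... 494 characters left out ...]
 0.031021904200315475), 0.0062890746630728245)
side block ((442.25738525390625, 72.69947814941406), (191.7255401611328, 110.46239471435547), 88.73698425292969) 0.04623375892984671
0.051 0.059 182 [0.436  0.0346 0.0557] ((0.43916502594947815, 0.03837878257036209), 0.040385425090789795)
0.075 0.09 34 [0.4349 0.0345 0.0818] ((0.4366539716720581, 0.03268919140100479), 0.007885000668466091)
0.09 0.105 37 [0.4348 0.0357 0.0973] ((0.43641775846481323, 0.03354545682668686), 0.008747071027755737)
0.105 0.117 34 [0.433  0.0345 0.1112] ((0.4347885847091675, 0.03230905160307884), 0.008014573715627193)
0.117 0.126 32 [0.4345 0.0325 0.121 ] ((0.4345454275608063, 0.03175327926874161), 0.007958554662764072)
```

```bash
python3 - <<'E'
import cv2,numpy as np
s=cv2.imread("pics/side0.png")
a=[cv2.resize(s[v-30:v+30,u-30:u+30],(260,260),interpolation=2) for u,v in((412,219),(314,217),(277,336))]
cv2.imwrite("pics/crop2.png",np.vstack([np.hstack(a),cv2.imread("pics/crop1.png")]) )
E
```

```text
(no output)
```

View pics/crop2.png

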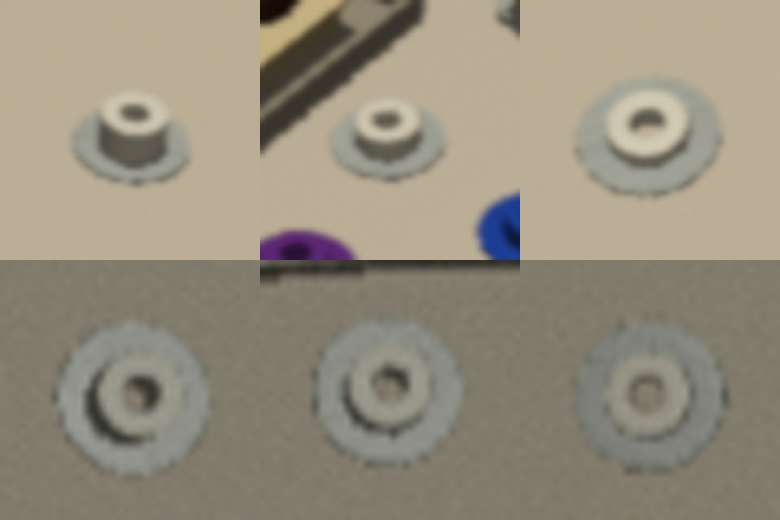

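Crops confirm the order: tallest hub is (414,253), middle is (364,186), shortest is (251,247). Next, precise centres from the silhouettes.

```bash
cat >> h.py <<'E'
def cast(c,uv,z):
    K=c["camera_matrix"];M=np.linalg.inv(c["world_to_cam"]);uv=np.atleast_2d(uv).astype(float)
    d=np.stack([(uv[:,0]-K[0,2])/K[0,0],-(uv[:,1]-K[1,2])/K[1,1],-np.ones(len(uv))],1)@M[:3,:3].T
    o=M[:3,3];return o+d*((z-o[2])/d[:,2])[:,None]
from scipy.spatial.transform import Rotation as Rt
def shift(xyz):  # world target -> tool-axis shift in cm
    o=ctrl.get_obs();R=Rt.from_euler("xyz",o["eef_rot"]);return (R.inv().apply(np.array(xyz)-o["ee_pos"])*100).round(2)
E
python3 - <<'E'
from h import *
for n,S in (("top",[("wide",414,253),("mid",364,186),("nar",251,247),("blue",361,225)]),("side",[("wide",412,224),("mid",314,219),("nar",277,337)])):
    c=dict(np.load(n+"0.npz"));im=c["img"]
    for nm,u,v in S:
        w=im[v-24:v+25,u-24:u+25]
        lab=cv2.cvtColor(w,cv2.COLOR_RGB2LAB).astype(float)
        bg=np.median(np.vstack([lab[:4].reshape(-1,3),lab[-4:].reshape(-1,3)]),0)
        m=((abs(lab[...,2]-bg[2])>(5 if n=="top" else 6))).astype(np.uint8)
        m=cv2.morphologyEx(m,cv2.MORPH_CLOSE,np.ones((3,3)))
        cs=cv2.findContours(m,0,cv2.CHAIN_APPROX_NONE)[0];k=max((k for k in cs if abs(k.mean((0,1))-24).max()<10),key=len,default=None)
        if k is None: print(n,nm,"none");continue
        p=cast(c,k[:,0]+[u-24,v-24],.003)[:,:2]
        (cx,cy),ax,_=cv2.fitEllipse((p*1000).astype(np.float32))
        print(n,nm,len(k),round(cx,1),round(cy,1),np.round(ax,1))
print("shift to wide hover",shift([.463,-.242,.10]))
E
```

```text
top wide 35 440.4 -231.6 [15.7 40.1]Traceback (most recent call last):
  File "<stdin>", line 13, in <module>
cv2.error: OpenCV(4.12.0) /io/opencv/modules/imgproc/src/shapedescr.cpp:361: error: (-201:Incorrect size of input array) There should be at least 5 points to fit the ellipse in function 'fitEllipseNoDirect'
```

```bash
python3 - <<'E'
from h import *
for n,S in (("top",[("wide",414,253),("mid",364,186),("nar",251,247)]),("side",[("wide",412,224),("mid",314,219),("nar",277,337)])):
    c=dict(np.load(n+"0.npz"));im=c["img"]
    for nm,u,v in S:
        w=im[v-19:v+20,u-19:u+20];w=cv2.GaussianBlur(w,(3,3),0)
        b=cv2.cvtColor(w,cv2.COLOR_RGB2LAB)[...,2]
        t,m=cv2.threshold(b,0,1,cv2.THRESH_BINARY_INV+cv2.THRESH_OTSU)
        m=cv2.morphologyEx(m,cv2.MORPH_CLOSE,np.ones((7,7)))
        m=cv2.morphologyEx(m,cv2.MORPH_OPEN,np.ones((5,5)))
        k=max(cv2.findContours(m,0,cv2.CHAIN_APPROX_NONE)[0],key=len)
        p=cast(c,cv2.convexHull(k)[:,0]+[u-19,v-19],.003)[:,:2]
        (cx,cy),r=cv2.minEnclosingCircle((p*1000).astype(np.float32))
        (ex,ey),ax,_=cv2.fitEllipse((p*1000).astype(np.float32))
        print(n,nm,t,b.min(),b.max(),"circ",round(cx,1),round(cy,1),round(r,1),"ell",round(ex,1),round(ey,1),np.round(ax,1))
print("shift to wide hover",shift([.463,-.242,.10]))
E
```

```text
top wide 134.0 131 138 circ 463.0 -240.6 35.4 ell 463.2 -241.0 [68.6 70.4]
top mid 134.0 131 138 circ 666.9 -88.5 35.7 ell 667.1 -88.2 [69.4 71.3]
top nar 134.0 131 138 circ 474.6 247.8 34.9 ell 474.5 247.5 [68.2 69.4]
side wide 138.0 133 143 circ 463.5 -240.5 35.6 ell 463.3 -240.6 [69.8 69.9]
side mid 138.0 134 143 circ 672.7 -87.4 39.3 ell 672.9 -90.2 [70.1 81.5]
side nar 138.0 133 143 circ 477.8 249.3 38.2 ell 476.7 249.4 [69.9 75.5]
shift to wide hover [-20.5   12.42  39.26]
```

Emit:
jog_arm --targets '[[6,[-2.5,0,4.5],0],[6,[-5,0,9],0],[6,[-7.5,0,13.5],0],[6,[-10,1,18],0],[6,[-12.5,2,22.5],0],[6,[-15,4,27],0],[6,[-17.5,7,31.5],0],[6,[-20.4,10,36],0],[6,[-20.4,12.4,39.2],0],[6,[-20.4,12.4,39.2],0]]' --grip_force 10

```text
time_s: 1.1
ee_pos: [0.464, -0.2409, 0.098]
eef_rot: [-1.573, 0.002, -1.33]
force: [-0.9, -0.8, -1.0]
grip_width: 0.06
```

```bash
python3 -c "
from h import *
print(shift([.4632,-.2408,.0245]),ctrl.get_obs()['force'])"
```

```text
[-0.01  7.35 -0.06] [-0.85346338 -0.83683993 -1.02309368]
```

Emit:
jog_arm --targets '[[6,[0,4,0],0],[6,[0,7,0],0],[6,[0,7.2,0],0],[3.5,[0,7.2,0],0],[3.5,[0,7.2,0],0],[3.5,[0,7.2,0],0],[3.5,[0,7.2,0],0],[3.5,[0,7.2,0],0],[6,[0,7.2,0],0],[6,[0,7.2,0],0]]' --grip_force 6

```text
time_s: 2.1
ee_pos: [0.4629, -0.2436, 0.0289]
eef_rot: [-1.57, -0.001, -1.332]
force: [-0.4, 0.1, -0.5]
grip_width: 0.0527
```

```bash
python3 -c "
from h import *
o=ctrl.get_obs();print(o['qpos'],o['ee_pos'],o['grip_width'],o['force'])"
```

```text
[-5.54457083e-01  4.92383111e-01  1.76231001e+00  3.64672899e-06
  8.86112462e-01  7.77570767e-01] [ 0.46285627 -0.24357563  0.0289329 ] 0.05273155544394472 [-0.36051845  0.12219338 -0.50717689]
```

Emit:
jog_arm --targets '[[6,[0,0,0],-0.14],[6,[0,0,0],-0.28],[6,[0,0,0],-0.42],[6,[0,0,0],-0.56],[6,[0,0,0],-0.7],[6,[0,0,0],-0.84],[6,[0,0,0],-0.98],[6,[0,0,0],-1.12],[6,[0,0,0],-1.26],[6,[0,0,0],-1.4]]'

```text
time_s: 3.1
ee_pos: [0.4627, -0.2435, 0.0285]
eef_rot: [-1.571, -0.0, 0.074]
force: [0.1, -0.5, -0.2]
grip_width: 0.0601
```

Emit:
jog_arm --targets '[[6,[0,0,0],-0.14],[6,[0,0,0],-0.17],[6,[0,0,0],-0.17],[3.5,[0,0,0],-0.17],[3.5,[0,0,0],-0.17],[3.5,[0,0,0],-0.17],[3.5,[0,0,0],-0.17],[3.5,[0,0,0],-0.17]]' --grip_force 40

```text
time_s: 3.9
ee_pos: [0.4627, -0.2435, 0.0285]
eef_rot: [-1.571, -0.0, 0.238]
force: [0.4, -0.6, 0.2]
grip_width: 0.0389
```

```bash
python3 -c "
from h import *
for i in range(4):
    o=ctrl.get_obs();print(o['qpos'],o['ee_pos'],o['eef_rot'],o['grip_width'],o['force']);
    optics.camera('side')"
```

```text
[-5.54378560e-01  4.93234891e-01  1.76239512e+00  4.98422007e-06
  8.85930078e-01 -7.92164308e-01] [ 0.46273416 -0.24345154  0.02846126] [-1.57081680e+00 -2.56211041e-05  2.37782596e-01] 0.03892807835358514 [ 0.37773556 -0.63171114  0.16552408]
[-5.54394899e-01  4.93203572e-01  1.76241945e+00  1.57797295e-05
  8.85968533e-01 -7.92259246e-01] [ 0.46271648 -0.24344814  0.02846979] [-1.57078852e+00 -9.46869400e-06  2.37854365e-01] 0.03911350252801532 [-0.04543854  1.33639048  0.81060408]
[-5.54401194e-01  4.93206136e-01  1.76238446e+00  3.47721820e-05
  8.85939283e-01 -7.92290974e-01] [ 0.46273958 -0.24346195  0.02847967] [-1.57082211e+00 -6.32548791e-05  2.37867787e-01] 0.03935762406171096 [0.39788858 0.20796799 0.76036248]
[-5.54439952e-01  4.93193479e-01  1.76241674e+00  1.82361000e-05
  8.85918119e-01 -7.92273307e-01] [ 0.46271951 -0.24347709  0.02847592] [-1.57083220e+00 -5.52236501e-05  2.37821821e-01] 0.03959673684042101 [-0.03628226  0.54662281  0.17516074]
```

Emit:
jog_arm --targets '[[3.5,[0,-3,0],0],[3.5,[0,-7,0],0],[3.5,[0,-11,2],0],[3.5,[0.9,-13.5,6.5],0],[3.5,[1.6,-13.5,11.5],0],[3.5,[2.3,-13.5,16.5],0],[3.5,[3,-13.5,21.5],0],[3.5,[3.7,-13.5,25.5],0],[3.7,[3.8,-13.5,27.4],0],[3.5,[3.8,-13.5,27.4],0]]'

```text
time_s: 5.1
ee_pos: [0.4345, 0.0337, 0.1634]
eef_rot: [-1.571, 0.0, 0.241]
force: [0.2, 0.9, -1.0]
grip_width: 0.039
```

```bash
python3 - <<'E'
from h import *
for n in("top","side"):
    c=optics.camera(n);np.savez(n+"1.npz",**c)
    if n=="side": save("side1.png",cv2.resize(c["img"][150:330,250:450],(800,720))[:600])
    else: save("top1.png",cv2.resize(c["img"][200:320,260:400],(700,600)))
o=ctrl.get_obs();print(o['ee_pos'],o['eef_rot'],o['grip_width'],o['force'])
E
```

```text
[0.43503765 0.0315553  0.16339716] [-1.57091158e+00  1.61002847e-04  2.38798235e-01] 0.03893530065085806 [ 0.69955638 -0.04142899 -1.6454443 ]
```

View pics/side1.png

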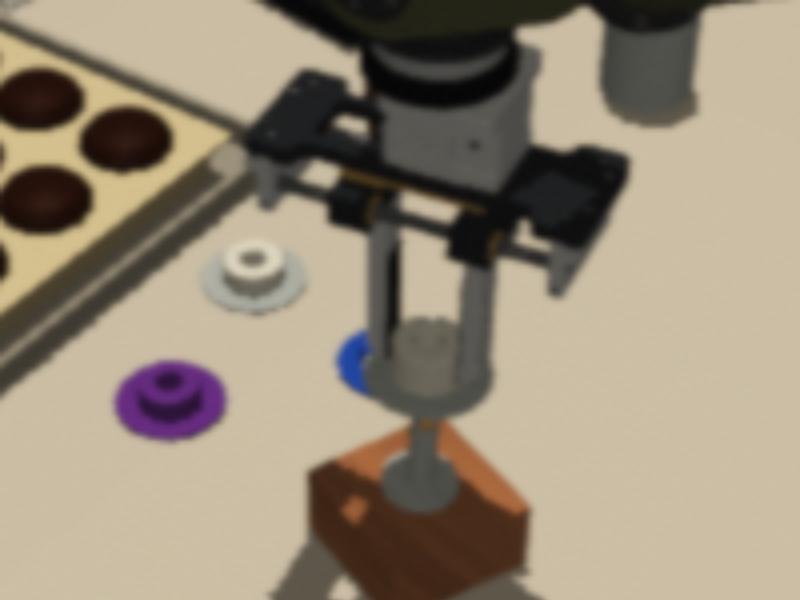

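The side view shows the wide wheel held level between the fingers just above the arbor tip (wheel centre about full-image (357,243), arbor base about (355,270)).

```bash
python3 - <<'E'
from h import *
c=dict(np.load("side1.npz"));P=pts(c)
for uv in ((357.2,243),(357.2,242),(357.2,244)): print(cast(c,uv,.1365).round(4))
s=P[225:262,335:380].reshape(-1,3)
q=s[(abs(s[:,2]-.137)<.004)]
print(len(q),cv2.minEnclosingCircle(q[:,:2].astype(np.float32)))
d=np.hypot(*(q[:,:2]-[.435,.0315]).T);print(np.percentile(d,[50,90,98]), np.percentile(q[:,:2],[1,99],0))
# arbor below wheel
for z0 in (.08,.095,.11):
    r=s if 0 else P[240:285,335:380].reshape(-1,3); r=r[(abs(r[:,2]-z0)<.006)&(np.hypot(*(r[:,:2]-[.437,.031]).T)<.02)]
    print(z0,len(r),r.mean(0).round(4))
E
```

```text
[[0.4356 0.0303 0.1365]]
[[0.4375 0.0279 0.1365]]
[[0.4337 0.0328 0.1365]]
214 ((0.43373605608940125, 0.034367918968200684), 0.03479563817381859)
[0.02951994 0.03425693 0.03556193] [[0.40114497 0.00840848]
 [0.46604037 0.06646779]]
0.08 23 [0.4357 0.0346 0.0801]
0.095 29 [0.4347 0.0349 0.0947]
0.11 12 [0.4313 0.0365 0.107 ]
```

Emit:
jog_arm --targets '[[3.5,[0,0.5,0],0],[3.5,[0,1.0,0],0],[3.5,[0,1.2,0],0],[3.5,[0,1.4,0],0],[3.5,[0,1.5,0],0],[3.5,[0,1.6,0],0],[3.5,[0,1.7,0],0],[3.5,[0,1.7,0],0]]' --grip_force 40

```text
time_s: 6.0
ee_pos: [0.435, 0.0318, 0.1464]
eef_rot: [-1.571, 0.0, 0.238]
force: [-0.3, -0.2, -2.2]
grip_width: 0.0392
```

```bash
cat > o.py <<'E'
from h import *
F=[];
for i in range(2):
    o=ctrl.get_obs();F.append(o["force"]);optics.camera("side") if i<1 else 0
print(o['time_s'],o['ee_pos'].round(4),o['eef_rot'].round(3),round(o['grip_width'],4),np.round(F,1),o['moment'].round(2))
E
python3 o.py
```

```text
6.05 [0.435  0.0318 0.1465] [-1.571 -0.     0.238] 0.0392 [[-0.3 -0.2 -2.2]
 [ 0.8 -0.3 -2.2]] [ 0.   -0.09  0.01]
```

Emit:
jog_arm --targets '[[3.5,[0,0.1,0],0],[3.5,[0,0.2,0],0],[3.5,[0,0.3,0],0],[3.5,[0,0.4,0],0],[3.5,[0,0.4,0],0]]'

```text
time_s: 6.55
ee_pos: [0.4351, 0.0317, 0.1424]
eef_rot: [-1.571, -0.0, 0.238]
force: [1.3, -1.2, -1.0]
grip_width: 0.0391
```

Emit:
jog_arm --targets '[[3.5,[0.1,0,-0.05],0],[3.5,[0.2,0,-0.1],0],[3.5,[0.3,0,-0.15],0],[3.5,[0.4,0.0,-0.2],0],[3.5,[0.5,0.0,-0.25],0],[3.5,[0.5,0.0,-0.25],0]]'

```text
time_s: 7.15
ee_pos: [0.4406, 0.0305, 0.1424]
eef_rot: [-1.571, 0.0, 0.238]
force: [-1.2, 0.0, -0.8]
grip_width: 0.0391
```

```bash
python3 o.py; python3 - <<'E'
from h import *
c=optics.camera("side");save("side2.png",cv2.resize(c["img"][180:300,290:420],(650,600)))
E
```

```text
7.2 [0.4405 0.0305 0.1424] [-1.571  0.     0.238] 0.0393 [[-1.2  0.  -0.8]
 [-1.5 -1.8 -0.9]] [-0.27  0.18  0.03]
```

View pics/side2.png

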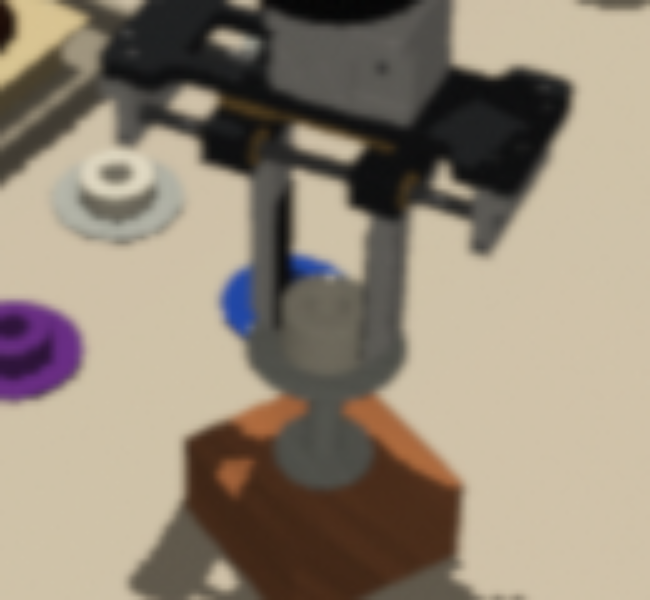

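The wheel has pulled the arbor upright and sits about centred over the collar, so it is threaded. Slide down.

Emit:
jog_arm --targets '[[3.5,[0,0.2,0],0],[3.5,[0,0.4,0],0],[3.5,[0,0.6,0],0],[3.5,[0,0.8,0],0],[3.5,[0,0.9,0],0],[3.5,[0,1.0,0],0],[3.5,[0,1.1,0],0],[3.5,[0,1.2,0],0]]' --grip_force 55

```text
time_s: 8.05
ee_pos: [0.4405, 0.0305, 0.1304]
eef_rot: [-1.571, -0.0, 0.238]
force: [-2.1, -0.6, 0.3]
grip_width: 0.0384
```

Emit:
jog_arm --targets '[[3.5,[0,0.2,0],0],[3.5,[0,0.4,0],0],[3.5,[0,0.6,0],0],[3.5,[0,0.8,0],0],[3.5,[0,1.0,0],0]]'

```text
time_s: 8.55
ee_pos: [0.4407, 0.0305, 0.1204]
eef_rot: [-1.571, -0.0, 0.238]
force: [-2.2, -1.1, 3.0]
grip_width: 0.0388
```

Emit:
jog_arm --targets '[[3.5,[0,0.3,0],0],[3.5,[0,0.6,0],0],[3.5,[0,0.9,0],0],[3.5,[0,1.2,0],0],[3.5,[0,1.4,0],0],[3.5,[0,1.6,0],0]]'

```text
time_s: 9.15
ee_pos: [0.4406, 0.0305, 0.1043]
eef_rot: [-1.571, -0.0, 0.238]
force: [0.2, -0.7, -0.1]
grip_width: 0.0391
```

Emit:
jog_arm --targets '[[3.5,[0,0.3,0],0],[3.5,[0,0.6,0],0],[3.5,[0,0.9,0],0],[3.5,[0,1.2,0],0],[3.5,[0,1.4,0],0],[3.5,[0,1.6,0],0]]'

```text
time_s: 9.75
ee_pos: [0.4404, 0.0305, 0.0882]
eef_rot: [-1.571, 0.0, 0.238]
force: [0.5, -3.0, 0.5]
grip_width: 0.0388
```

Emit:
jog_arm --targets '[[3.5,[0,0.1,0],0],[3.5,[0,0.2,0],0],[3.5,[0,0.3,0],0],[3.5,[0,0.35,0],0],[3.5,[0,0.4,0],0]]'

```text
time_s: 10.25
ee_pos: [0.4404, 0.0305, 0.0844]
eef_rot: [-1.571, 0.0, 0.238]
force: [0.7, -2.5, 0.7]
grip_width: 0.0384
```

Emit:
jog_arm --targets '[[3.5,[0,0.04,0],0],[3.5,[0,0.08,0],0],[3.5,[0,0.1,0],0],[3.5,[0,0.1,0],0]]'

```text
time_s: 10.65
ee_pos: [0.4405, 0.0306, 0.0835]
eef_rot: [-1.571, -0.0, 0.238]
force: [-0.5, -3.7, 1.2]
grip_width: 0.0388
```

Emit:
jog_arm --targets '[[3.5,[0,0.04,0],0],[3.5,[0,0.07,0],0],[3.5,[0,0.1,0],0],[3.5,[0,0.1,0],0]]'

```text
time_s: 11.05
ee_pos: [0.4408, 0.0306, 0.0832]
eef_rot: [-1.571, -0.001, 0.238]
force: [-4.1, -2.3, 13.1]
grip_width: 0.0389
```

```bash
python3 o.py; python3 - <<'E'
from h import *
c=optics.camera("side");save("side3.png",cv2.resize(c["img"][200:300,300:410],(660,600)))
E
```

```text
11.1 [0.4408 0.0306 0.0832] [-1.571e+00 -1.000e-03  2.380e-01] 0.0389 [[-4.1 -2.3 13.1]
 [-3.2 -2.6 13.5]] [-0.55  0.64  0.  ]
```

View pics/side3.png

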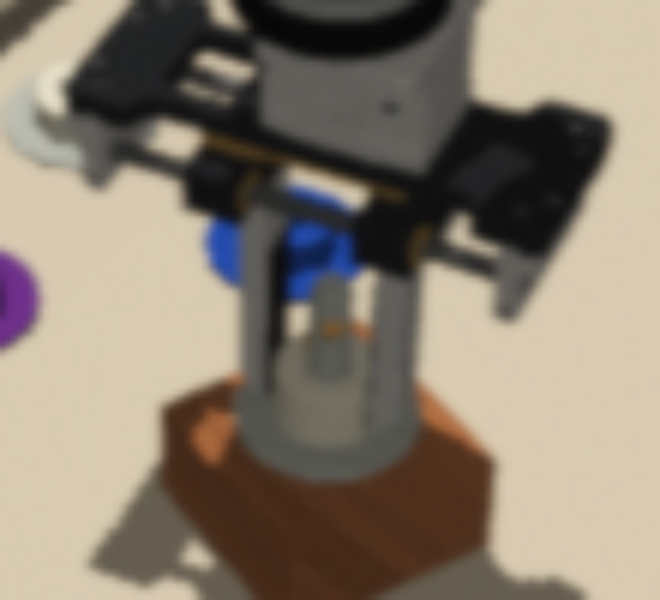

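Wheel is on the collar: force rose sharply at TCP z 0.0832, matching the expected home height. The picture shows it seated with the arbor upright. Release and retreat.

Emit:
jog_arm --targets '[[3.5,[0,-0.1,0],0],[6,[0,-0.1,0],0],[6,[0,-0.1,0],0],[6,[0,-0.1,0],0],[6,[0,-2,0],0],[6,[0,-5,0],0],[6,[0,-8,0],0],[6,[0,-10,0],0]]'

```text
time_s: 11.95
ee_pos: [0.4408, 0.0307, 0.1843]
eef_rot: [-1.571, -0.002, 0.238]
force: [0.2, -0.9, -0.2]
grip_width: 0.0601
```

Emit:
jog_arm --targets '[[6,[3,0,-2.6],-0.1],[6,[6,0,-5.3],-0.2],[6,[9,0,-8],-0.3],[6,[12,0,-10.6],-0.4],[6,[15,0,-13.2],-0.5],[6,[18,2,-15.8],-0.55],[6,[19.2,6,-16.9],-0.55],[5.5,[19.2,8,-16.9],-0.55],[5.5,[19.2,8,-16.9],-0.55],[5.5,[19.2,8,-16.9],-0.55]]' --grip_force 6

```text
time_s: 12.95
ee_pos: [0.667, -0.0882, 0.1031]
eef_rot: [-1.571, -0.0, 0.788]
force: [0.1, 0.4, 0.9]
grip_width: 0.0546
```

```bash
python3 o.py; python3 - <<'E'
from h import *
print(shift([.667,-.0883,.0245]))
c=optics.camera("side");P=pts(c);s=P[220:300,310:400].reshape(-1,3)
s=s[np.hypot(*(s[:,:2]-[.4403,.0302]).T)<.045]
w=s[(s[:,2]>.053)&(s[:,2]<.064)];print("blade",np.median(w[:,2]),cv2.minEnclosingCircle(w[:,:2].astype(np.float32)))
h=s[(s[:,2]>.076)&(s[:,2]<.088)];print("hub",np.median(h[:,2]),len(h))
t=s[(s[:,2]>.118)&(s[:,2]<.126)];print("tip",t.mean(0),len(t),cv2.minEnclosingCircle(t[:,:2].astype(np.float32)))
np.savez("side2.npz",**c); c=optics.camera("top");np.savez("top2.npz",**c);P=pts(c).reshape(-1,3)
s=P[np.hypot(*(P[:,:2]-[.4403,.0302]).T)<.045];t=s[(s[:,2]>.116)&(s[:,2]<.128)];print("tip top",t.mean(0),len(t),cv2.minEnclosingCircle(t[:,:2].astype(np.float32)))
E
```

```text
13.0 [ 0.6674 -0.0883  0.1042] [-1.572e+00 -1.000e-03  7.880e-01] 0.055 [[ 0.1  0.4  0.9]
 [ 0.2 -0.2  0.6]] [-0.01 -0.09  0.01]
[-0.04  7.97  0.04]
blade 0.05952690637523017 ((0.4415164887905121, 0.030454643070697784), 0.0367717407643795)
hub 0.08197228085670827 166
tip [0.43966771 0.0317086  0.12178249] 30 ((0.44122838973999023, 0.03032834641635418), 0.008331988006830215)
tip top [nan nan nan] 0 ((0.0, 0.0), 0.0)<stdin>:9: RuntimeWarning: Mean of empty slice.
  ret = um.true_divide(
```

Emit:
jog_arm --targets '[[5.5,[0,4,0],0],[5.5,[0,7,0],0],[5.5,[0,7.9,0],0],[3.5,[0,7.9,0],0],[3.5,[0,7.9,0],0],[3.5,[0,7.9,0],0],[3.5,[0,7.9,0],0],[5.5,[0,7.9,0],0],[5.5,[0,7.9,0],0],[5.5,[0,7.9,0],0]]' --grip_force 6

```text
time_s: 14.1
ee_pos: [0.6668, -0.0884, 0.0234]
eef_rot: [-1.571, 0.0, 0.788]
force: [0.3, -0.3, -0.5]
grip_width: 0.0547
```

Emit:
jog_arm --targets '[[5.5,[0,0,0],0.14],[5.5,[0,0,0],0.28],[5.5,[0,0,0],0.42],[5.5,[0,0,0],0.56],[5.5,[0,0,0],0.7],[5.5,[0,0,0],0.84],[5.5,[0,0,0],0.98],[5.5,[0,0,0],1.12],[5.5,[0,0,0],1.26],[5.5,[0,0,0],1.4]]'

```text
time_s: 15.1
ee_pos: [0.6669, -0.0884, 0.0233]
eef_rot: [-1.571, 0.0, -0.618]
force: [-0.6, -0.2, 0.8]
grip_width: 0.0548
```

Emit:
jog_arm --targets '[[5.5,[0,0,0],0.14],[5.5,[0,0,0],0.17],[5.5,[0,0,0],0.17],[3.5,[0,0,0],0.17],[3.5,[0,0,0],0.17],[3.5,[0,0,0],0.17],[3.5,[0,0,0],0.17],[3.5,[0,0,0],0.17]]' --grip_force 50

```text
time_s: 15.9
ee_pos: [0.6669, -0.0885, 0.0234]
eef_rot: [-1.571, 0.0, -0.782]
force: [-0.1, -0.0, 0.6]
grip_width: 0.0388
```

```bash
python3 o.py; python3 -c "
from h import *
print(shift([.4405,.0306,.165]))"
```

```text
15.95 [ 0.6669 -0.0884  0.0234] [-1.571  0.    -0.782] 0.0389 [[-0.1 -0.   0.6]
 [ 0.1 -0.8  0.2]] [-0.03 -0.01  0.02]
[-24.45 -14.16  -7.5 ]
```

Emit:
jog_arm --targets '[[3.5,[0,-4,0],0],[3.5,[0,-9,0],0],[3.5,[-3,-13,-1],0],[3.5,[-7,-13.5,-2.1],0],[3.5,[-11,-13.5,-3.3],0],[3.5,[-15,-13.5,-4.6],0],[3.5,[-19,-13.5,-5.8],0],[3.5,[-22.5,-13.5,-6.9],0],[3.5,[-24.4,-13.5,-7.5],0],[3.5,[-24.4,-13.5,-7.5],0]]'

```text
time_s: 16.95
ee_pos: [0.4395, 0.0312, 0.1588]
eef_rot: [-1.571, -0.0, -0.78]
force: [-0.1, -0.4, -1.7]
grip_width: 0.0389
```

```bash
python3 o.py; python3 - <<'E'
from h import *
c=optics.camera("side");save("side4.png",cv2.resize(c["img"][180:300,290:420],(650,600)))
P=pts(c);s=P[200:300,310:400].reshape(-1,3)
s=s[np.hypot(*(s[:,:2]-[.4403,.0302]).T)<.045]
w=s[abs(s[:,2]-.138)<.004];print("blade",np.median(w[:,2]),cv2.minEnclosingCircle(w[:,:2].astype(np.float32)))
for z in(.09,.1,.11):
    t=s[(abs(s[:,2]-z)<.006)&(np.hypot(*(s[:,:2]-[.4403,.0302]).T)<.018)];print(z,t.mean(0).round(4),len(t))
E
```

```text
17.0 [0.4408 0.0306 0.1589] [-1.57e+00 -1.00e-03 -7.81e-01] 0.0386 [[-0.1 -0.4 -1.7]
 [ 0.3  0.2 -1.7]] [-0.05 -0.02 -0.  ]
blade 0.1399493427491918 ((0.44044029712677, 0.03182002529501915), 0.0356549434363842)
0.09 [0.4377 0.0339 0.0882] 46
0.1 [0.4375 0.035  0.1003] 29
0.11 [0.4371 0.0352 0.1075] 18
```

View pics/side4.png

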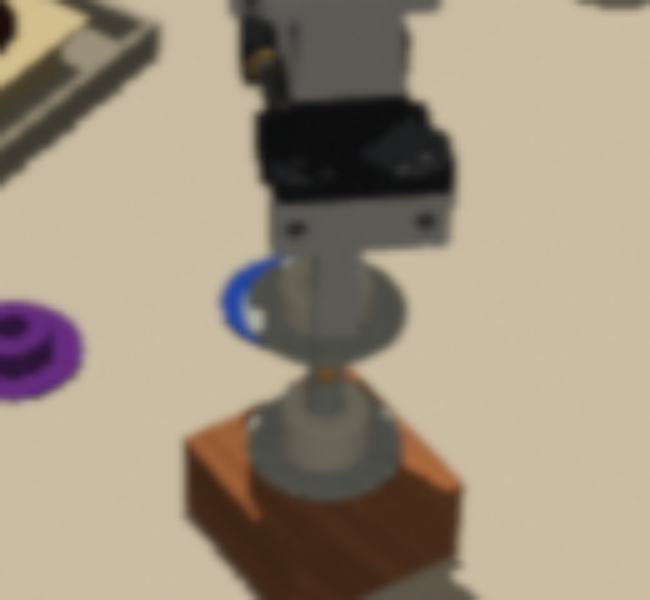

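The middle wheel is held level above the arbor, and the wide wheel is seated below it. The wheel and arbor axes line up around crop x 325. Descend gently.

Emit:
jog_arm --targets '[[3.5,[0,0.5,0],0],[3.5,[0,1.0,0],0],[3.5,[0,1.3,0],0],[3.5,[0,1.4,0],0],[3.5,[0,1.5,0],0],[3.5,[0,1.6,0],0],[3.5,[0,1.7,0],0],[3.5,[0,1.8,0],0]]'

```text
time_s: 17.85
ee_pos: [0.441, 0.0303, 0.1404]
eef_rot: [-1.571, -0.0, -0.782]
force: [-0.1, -0.2, -1.3]
grip_width: 0.0392
```

Emit:
jog_arm --targets '[[3.5,[0,0.1,0],0],[3.5,[0,0.2,0],0],[3.5,[0,0.3,0],0],[3.5,[0,0.4,0],0],[3.5,[0,0.5,0],0],[3.5,[0,0.6,0],0]]'

```text
time_s: 18.45
ee_pos: [0.4409, 0.0303, 0.1344]
eef_rot: [-1.571, 0.0, -0.782]
force: [0.5, -1.1, 0.4]
grip_width: 0.0384
```

Emit:
jog_arm --targets '[[3.5,[0,0.2,0],0],[3.5,[0,0.4,0],0],[3.5,[0,0.6,0],0],[3.5,[0,0.8,0],0],[3.5,[0,1.0,0],0],[3.5,[0,1.2,0],0],[3.5,[0,1.4,0],0]]' --grip_force 55

```text
time_s: 19.15
ee_pos: [0.4409, 0.0303, 0.1202]
eef_rot: [-1.571, 0.0, -0.782]
force: [-2.3, -0.7, 0.4]
grip_width: 0.0382
```

Emit:
jog_arm --targets '[[3.5,[0,0.2,0],0],[3.5,[0,0.4,0],0],[3.5,[0,0.6,0],0],[3.5,[0,0.8,0],0],[3.5,[0,1.0,0],0],[3.5,[0,1.2,0],0],[3.5,[0,1.3,0],0]]'

```text
time_s: 19.85
ee_pos: [0.441, 0.0303, 0.1073]
eef_rot: [-1.571, -0.0, -0.782]
force: [0.3, -2.3, 0.5]
grip_width: 0.0387
```

Emit:
jog_arm --targets '[[3.5,[0,0.06,0],0],[3.5,[0,0.12,0],0],[3.5,[0,0.18,0],0],[3.5,[0,0.24,0],0],[3.5,[0,0.3,0],0],[3.5,[0,0.3,0],0]]'

```text
time_s: 20.45
ee_pos: [0.441, 0.0303, 0.1044]
eef_rot: [-1.571, -0.0, -0.782]
force: [0.5, -2.6, 1.0]
grip_width: 0.0389
```

Emit:
jog_arm --targets '[[3.5,[0,0.04,0],0],[3.5,[0,0.07,0],0],[3.5,[0,0.1,0],0],[3.5,[0,0.1,0],0]]'

```text
time_s: 20.85
ee_pos: [0.4414, 0.0303, 0.1041]
eef_rot: [-1.57, -0.001, -0.782]
force: [-1.1, -2.9, 9.5]
grip_width: 0.0387
```

Emit:
jog_arm --targets '[[3.5,[0,-0.1,0],0],[6,[0,-0.1,0],0],[6,[0,-0.1,0],0],[6,[0,-0.1,0],0],[6,[0,-2,0],0],[6,[0,-5,0],0],[6,[0,-8,0],0],[6,[0,-8.6,0],0]]'

```text
time_s: 21.65
ee_pos: [0.4419, 0.0304, 0.1922]
eef_rot: [-1.568, -0.003, -0.782]
force: [0.5, -1.1, 0.0]
grip_width: 0.0602
```

Emit:
jog_arm --targets '[[6,[-2.6,0,3.6],0],[6,[-5.2,0,7.2],0],[6,[-7.8,0,10.7],0],[6,[-10.4,2,14.3],0],[6,[-12.9,5,17.8],0],[6,[-12.9,9,17.8],0],[6,[-12.9,9,17.8],0],[6,[-12.9,9,17.8],0]]' --grip_force 6

```text
time_s: 22.45
ee_pos: [0.4746, 0.2471, 0.0995]
eef_rot: [-1.572, 0.001, -0.782]
force: [-0.4, -0.3, 0.3]
grip_width: 0.0601
```

```bash
python3 o.py; python3 - <<'E'
from h import *
print(shift([.4746,.2476,.0225]))
c=optics.camera("side");P=pts(c);s=P[200:300,310:400].reshape(-1,3)
d=np.hypot(*(s[:,:2]-[.4403,.0302]).T)
for a,b,r in((.053,.064,.045),(.079,.0885,.045),(.095,.106,.025),(.117,.126,.02)):
    t=s[(s[:,2]>a)&(s[:,2]<b)&(d<r)];print(np.median(t,0).round(4),len(t),cv2.minEnclosingCircle(t[:,:2].astype(np.float32)))
save("side5.png",cv2.resize(c["img"][200:300,300:410],(660,600)))
E
```

```text
22.5 [0.4754 0.2471 0.1008] [-1.57  -0.    -0.783] 0.0596 [[-0.4 -0.3  0.3]
 [-0.4  0.4 -0.7]] [-0.01 -0.03 -0.  ]
[-0.09  7.83 -0.03]
[0.4252 0.0471 0.0594] 246 ((0.4402896761894226, 0.03015490062534809), 0.034973032772541046)
[0.4303 0.0421 0.0853] 326 ((0.4403187930583954, 0.03141924366354942), 0.03681611269712448)
[0.4356 0.037  0.1002] 162 ((0.44077810645103455, 0.03221791982650757), 0.02077985554933548)
[0.4389 0.0322 0.1205] 36 ((0.4400331377983093, 0.031588517129421234), 0.009455260820686817)
```

View pics/side5.png

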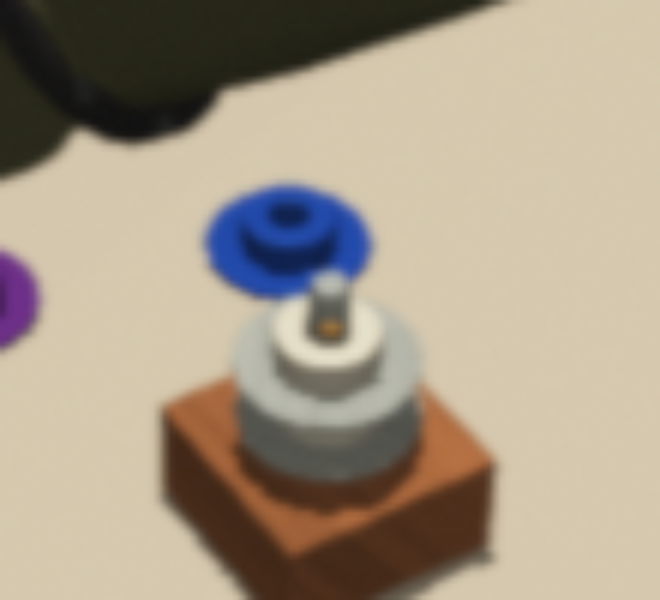

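The stack is correct: middle wheel flush on the wide one, tip protruding upright at crop (330,285). Now the narrow wheel.

Emit:
jog_arm --targets '[[5.5,[0,4,0],0],[5.5,[0,7,0],0],[5.5,[0,7.6,0],0],[3.5,[0,7.6,0],0],[3.5,[0,7.6,0],0],[3.5,[0,7.6,0],0],[3.5,[0,7.6,0],0],[5.5,[0,7.6,0],0],[5.5,[0,7.6,0],0],[5.5,[0,7.6,0],0]]' --grip_force 6

```text
time_s: 23.55
ee_pos: [0.4749, 0.2475, 0.0238]
eef_rot: [-1.57, -0.0, -0.782]
force: [-0.3, -0.1, 0.4]
grip_width: 0.0545
```

Emit:
jog_arm --targets '[[5.5,[0,0,0],-0.14],[5.5,[0,0,0],-0.28],[5.5,[0,0,0],-0.42],[5.5,[0,0,0],-0.56],[5.5,[0,0,0],-0.7],[5.5,[0,0,0],-0.84],[5.5,[0,0,0],-0.98],[5.5,[0,0,0],-1.12],[5.5,[0,0,0],-1.26],[5.5,[0,0,0],-1.4]]'

```text
time_s: 24.55
ee_pos: [0.4748, 0.2475, 0.0235]
eef_rot: [-1.571, 0.0, 0.624]
force: [-0.2, -0.3, -0.2]
grip_width: 0.0545
```

Emit:
jog_arm --targets '[[5.5,[0,0,0],-0.14],[5.5,[0,0,0],-0.17],[5.5,[0,0,0],-0.17],[3.5,[0,0,0],-0.17],[3.5,[0,0,0],-0.17],[3.5,[0,0,0],-0.17],[3.5,[0,0,0],-0.17],[3.5,[0,0,0],-0.17]]' --grip_force 50

```text
time_s: 25.35
ee_pos: [0.4748, 0.2475, 0.0234]
eef_rot: [-1.571, 0.0, 0.788]
force: [-0.6, 0.2, -0.1]
grip_width: 0.0387
```

```bash
python3 o.py; python3 -c "
from h import *
print(shift([.4408,.0304,.160]))"
```

```text
25.4 [0.4748 0.2475 0.0235] [-1.571  0.     0.788] 0.0382 [[-0.6  0.2 -0.1]
 [-1.2 -0.4  0.4]] [-0.03 -0.11 -0.06]
[-17.79 -13.65 -12.9 ]
```

Emit:
jog_arm --targets '[[3.5,[0,-4,0],0],[3.5,[0,-9,0],0],[3.5,[-2,-13,-1.5],0],[3.5,[-5.5,-13.5,-4],0],[3.5,[-9,-13.5,-6.5],0],[3.5,[-12.5,-13.5,-9.1],0],[3.5,[-15.5,-13.5,-11.2],0],[3.5,[-17.8,-13.5,-12.9],0],[3.5,[-17.8,-13.5,-12.9],0],[3.5,[-17.8,-13.5,-12.9],0]]'

```text
time_s: 26.4
ee_pos: [0.4408, 0.0301, 0.1585]
eef_rot: [-1.571, -0.0, 0.787]
force: [0.6, 0.3, -0.7]
grip_width: 0.0384
```

```bash
python3 o.py; python3 - <<'E'
from h import *
c=optics.camera("side");save("side6.png",cv2.resize(c["img"][180:300,290:420],(650,600)))
P=pts(c);s=P[200:300,310:400].reshape(-1,3)
s=s[np.hypot(*(s[:,:2]-[.4403,.0302]).T)<.045]
w=s[abs(s[:,2]-.138)<.004];print("blade",np.median(w[:,2]),cv2.minEnclosingCircle(w[:,:2].astype(np.float32)))
E
```

```text
26.45 [0.4409 0.0306 0.1585] [-1.571 -0.     0.788] 0.0385 [[ 0.6  0.3 -0.7]
 [ 0.2  0.4 -0.6]] [ 0.02 -0.08  0.04]
blade 0.13958809711432074 ((0.4418894052505493, 0.030881721526384354), 0.03653333708643913)
```

View pics/side6.png

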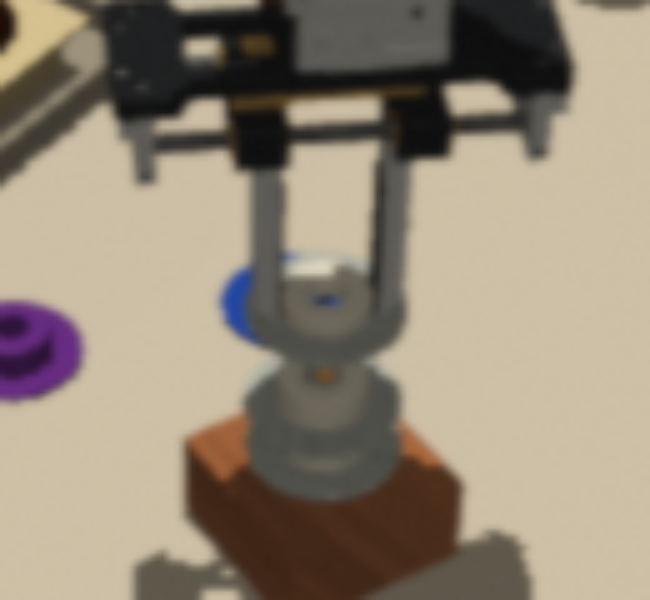

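The narrow wheel is held level and coaxial above the stack (crop x about 325). Descend.

Emit:
jog_arm --targets '[[3.5,[0,0.5,0],0],[3.5,[0,1.0,0],0],[3.5,[0,1.3,0],0],[3.5,[0,1.4,0],0],[3.5,[0,1.5,0],0],[3.5,[0,1.6,0],0],[3.5,[0,1.7,0],0],[3.5,[0,1.8,0],0]]'

```text
time_s: 27.3
ee_pos: [0.4408, 0.0303, 0.1404]
eef_rot: [-1.571, -0.0, 0.788]
force: [0.4, -0.7, -1.5]
grip_width: 0.0384
```

Emit:
jog_arm --targets '[[3.5,[0,0.1,0],0],[3.5,[0,0.2,0],0],[3.5,[0,0.3,0],0],[3.5,[0,0.4,0],0],[3.5,[0,0.5,0],0],[3.5,[0,0.6,0],0],[3.5,[0,0.7,0],0],[3.5,[0,0.8,0],0]]' --grip_force 55

```text
time_s: 28.1
ee_pos: [0.4408, 0.0303, 0.1324]
eef_rot: [-1.571, -0.0, 0.788]
force: [-0.7, 1.6, 0.2]
grip_width: 0.0382
```

Emit:
jog_arm --targets '[[3.5,[0,0.1,0],0],[3.5,[0,0.2,0],0],[3.5,[0,0.3,0],0],[3.5,[0,0.4,0],0],[3.5,[0,0.5,0],0],[3.5,[0,0.6,0],0],[3.5,[0,0.7,0],0],[3.5,[0,0.8,0],0]]'

```text
time_s: 28.9
ee_pos: [0.4408, 0.0303, 0.1243]
eef_rot: [-1.571, 0.0, 0.788]
force: [-0.7, 1.9, 0.8]
grip_width: 0.0384
```

Emit:
jog_arm --targets '[[3.5,[0,0.06,0],0],[3.5,[0,0.12,0],0],[3.5,[0,0.18,0],0],[3.5,[0,0.22,0],0],[3.5,[0,0.22,0],0]]'

```text
time_s: 29.4
ee_pos: [0.4409, 0.0303, 0.1224]
eef_rot: [-1.571, -0.0, 0.788]
force: [-1.4, 0.7, 2.7]
grip_width: 0.0385
```

Emit:
jog_arm --targets '[[3.5,[0,0.03,0],0],[3.5,[0,0.06,0],0],[3.5,[0,0.08,0],0],[3.5,[0,0.08,0],0]]'

```text
time_s: 29.8
ee_pos: [0.4413, 0.0302, 0.1222]
eef_rot: [-1.572, -0.001, 0.788]
force: [-2.3, 0.3, 11.1]
grip_width: 0.0384
```

Home against the stack at 11 N. Release, retreat and check.

Emit:
jog_arm --targets '[[3.5,[0,-0.07,0],0],[6,[0,-0.07,0],0],[6,[0,-0.07,0],0],[6,[0,-0.07,0],0],[6,[0,-2,0],0],[6,[0,-5,0],0],[6,[0,-9,0],0],[6,[4,-11,-6],0],[6,[8,-11,-9],0],[6,[8,-11,-13],0]]'

```text
time_s: 30.8
ee_pos: [0.584, 0.0005, 0.2321]
eef_rot: [-1.572, -0.002, 0.79]
force: [-1.1, 0.7, 0.7]
grip_width: 0.06
```

Emit:
jog_arm --targets '[[6,[0,0,-4],0],[6,[0,0,-8],0],[6,[0,0,-8],0],[6,[0,0,-8],0]]'

```text
time_s: 31.2
ee_pos: [0.6385, -0.0575, 0.2301]
eef_rot: [-1.57, 0.001, 0.787]
force: [-0.3, -0.3, -0.2]
grip_width: 0.0603
```

```bash
python3 o.py; python3 - <<'E'
from h import *
c=optics.camera("side");P=pts(c);s=P[200:300,310:400].reshape(-1,3)
d=np.hypot(*(s[:,:2]-[.4403,.0302]).T)
for a,b,r in((.053,.064,.045),(.079,.0885,.045),(.098,.106,.045),(.107,.116,.022),(.118,.126,.02)):
    t=s[(s[:,2]>a)&(s[:,2]<b)&(d<r)];print(np.median(t,0).round(4),len(t),cv2.minEnclosingCircle(t[:,:2].astype(np.float32)))
a=cv2.resize(c["img"][190:310,290:420],(390,360),interpolation=2)
t=optics.camera("top")["img"];b=cv2.resize(t[140:320,150:520],(740,360))[:,:400]
save("fin.png",np.hstack([a,b]))
E
```

```text
31.25 [ 0.6383 -0.0568  0.2307] [-1.57   0.     0.788] 0.0598 [[-0.3 -0.3 -0.2]
 [ 0.  -0.1 -0.2]] [ 0.   -0.13 -0.  ]
[0.4248 0.0471 0.0593] 246 ((0.43958547711372375, 0.03155340626835823), 0.03465554863214493)
[0.4263 0.0513 0.085 ] 178 ((0.4409326910972595, 0.03197043389081955), 0.03571702167391777)
[0.4337 0.0398 0.1033] 348 ((0.43934571743011475, 0.02827439084649086), 0.03745945543050766)
[0.437  0.0356 0.112 ] 168 ((0.4415737986564636, 0.030774731189012527), 0.021400878205895424)
[0.4405 0.0322 0.1219] 31 ((0.4410077929496765, 0.03159979358315468), 0.007444422692060471)
```

View pics/fin.png

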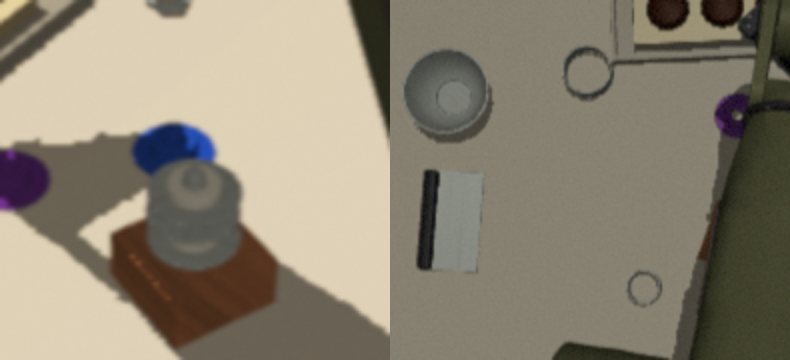

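The three wheels are stacked. Measured blade tops are 59.3, 85.0 and 103.3 mm with a depth bias of about +1.5 mm, against 58, 84 and 102 mm nominal. The gripper is clear.

```bash
python3 -c "
from station import ctrl
print(ctrl.hand_in())"
```

```text
the job is handed in; nothing more can be done
None
```

All three wheels are on the arbor, blade down, and the job is handed in at about 31 s on the robot's clock. The order from the collar up is wide, middle, narrow.

- **Method:** I gripped each hub twice, the second time turned 90°, to centre it in the fingers. I lowered the first wheel over the leaning tip and drew it sideways until the arbor stood upright. Each wheel was then slid over the pips until the force rose at its home height. The highest readings at the end of a move were 13 N (wide), 9.5 N (middle) and 11 N (narrow). I did not read forces within moves.
- **Seating:** The last depth check put the blade tops at 59.3, 85.0 and 103.3 mm. Nominal is 58, 84 and 102 mm, and this camera reads about 1.5 mm high.
- **Centring:** The fitted disc centres are within about 2.2 mm of the block's measured centre, which is roughly the noise of that fit.
- **Gripper and bystanders:** The gripper is clear of everything. The bowl, scraper and two round cutters look undisturbed in the last top view. The arm and crop hid the rest, so I did not check them, but I felt no contact.
- **Failed check:** A mid-job reading of the arbor tip from the top camera returned no points, so I used the side camera for it.

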